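# Turn the milled block in its fixture and hold the gauge pin in the bore

## Robot

A 6-joint arm with a two-finger parallel gripper is mounted at the origin on a cart in front of the work surface, level with it; the furniture and walls round the work are solid. World frame = base frame: x ahead of the robot, y to its left, z up, the work surface at z = 0. Lengths are in mm, angles in degrees, forces in N, time in s.
With the tool pointing down it reaches from about 275 to 825 mm from the base axis. Payload 4.9 kg.
Tool frame: the origin (TCP) lies midway between the tips of the shut fingers; the grasp point (between the pads) lies 19 mm behind it; z points along the fingers, y is the line along which they close (so a half turn about z gives the same grasp; the last joint's range is limited). The gripper opens to 85 mm and grips with 20 to 120 N. Pads are 22 mm wide; open, the fingers measure 114 mm over their backs; the gripper's body (76 mm by 85 mm) begins 54 mm behind the grasp point. The pads swing forward as they close: fully open they stand 13 mm farther back than shut.
Start: joints at [64.79, 18.69, -11.035, 60.275, 0, 82.311], TCP at [165.575, 524.503, 231.281] pointing down, gripper open.
Joint ranges: [-152.03, 152.03], [-55.5, 102.48], [-74.3, 77.21], [-110.64, 120.58], [-84.22, 78.4], [-180, 180]. Speed limits (degrees/s): [147.25, 147.25, 180, 180, 180, 180].

## Interface

Orientations are given as [roll, pitch, yaw] about the fixed x, y, z axes, in that order (R = Rz(yaw) Ry(pitch) Rx(roll)).
In Python, from cell import robot gives the robot as it stands.
- The arm moves only by the tool play_rows, never from a script. Its argument "increments" is a list of rows, each a list of 3 entries, a list of its own where there are three numbers: the closure, from -1 (fully open) to 1 (shut), then the shift along the world's x, y, z each as a share of 200 mm, from -1 to 1, then the turn about the world's z as a share of pi rad, from -1 to 1. In form: [[gripper, [x, y, z], twist], ...]. A call has 1 to 20 rows; each row shifts and turns the commanded pose from where the row before left it; what a row does not reach is not made up. A row lasts 1/10 s, in which the tool goes at most 50 mm and 8.59 degrees, less where a joint would pass 70% of its speed; a pose out of reach is approached as far as the arm can. A call with a number of a shift or a turn outside -1 to 1 is refused whole. A call with a gripper value outside its range is refused whole. The fingers move at their own pace and stop on an object; "squeeze" is the grip in N (left out, the last holds). Time passes only in rows, so rows that do not move let the fingers close. It gives the time, the measured TCP pose, the force, the opening and the grip force at its end, in the units of the state.
- robot.get_obs(): the state, without advancing time (a new reading comes with each control period).
- robot.camera(name): name is "scene" or "top"; returns the picture (420x560x3 uint8, blue, green, red); there is no depth.
- robot.get_calibration(name): a dict with "fov_y" (degrees; the focal length in pixels is half the picture's height over the tangent of half this angle, whatever the lens; pixels are square), "cx", "cy" (the principal point, pixels), "k1" (the pictures are not rectified: a ray, as slopes to the right and down, at radius r is drawn at 1 + k1 r^2 times it, then the intrinsics apply), "R" (3x3) and "t" (3): a world point X has camera coordinates R X + t. Camera axes: x right, y down, z forward; pixel columns grow to the right and rows downward; lengths in mm; the calibration is good to about 2 mm. A picture is of the moment at which its call begins. get_calibration takes no time and is no camera call.
- robot.hand_in(): hands the job in; it is judged then, once.
The state is a dict: "t": time; "q": joint angles; "joint_vel": joint speeds; "joint_torque": joint torques, N m; "eef_pos": TCP position; "tcp_rot": TCP orientation; "force": force on the tool from outside, world axes, zero at the start; "moment": the same for the moment, N m; "finger_gap": finger opening in mm; "finger_force": force on a finger pad.
Only numpy, scipy, OpenCV 4.12 (cv2) and the standard library are available. Lean on these libraries where they do the work, as an engineer would, in place of code of your own. Each camera call takes 0.05 s, during which the arm holds its last target. There are 200 camera calls.

## Task

Check the bore in the side of the milled aluminium block: lift the block out of the slide-jaw fixture, keep it upright and turn it so that the bored side (the blue line on top runs to it) faces the gauge pin, set it back down on the fixture's base between the jaws and slide the jaw shut until it holds the block against the fixed jaw. Then press the red spring lever down until its black pointer stands in the green band, so that the pin is in the bore, and finish holding the lever there; it springs back if let go. Leave the marker pen, the hex keys and the round tin alone.

Things in the scene. Friction and masses are not known exactly. Their poses are not given: they have to be found in the camera images.
- fixture: Bore-checking fixture fixed to the bench, placed anew each time. Origin on the bench top under the block's seat, z up, mm: base plate x -120..60, y -125..55, top z 10. Blue fixed jaw at +x: face x = 23, top z 40. Blue end stop at +y: face y = 28, top z 34. Steel sliding jaw at -x, top z 41. Gauge pin at -y: brass nose ends at y = -33, top z 40; lever housing y -108..-76, top z 81.
- seat (a point): Centre of the block's final seat on the base plate, 10 mm above the bench; axes as the fixture's. With the jaw fully open there are 66 mm between the jaw faces and 61 mm between nose and end stop, so lower the block about 8 mm short of the fixed jaw (its origin at seat x = -8 mm, y = 0, axes parallel to the fixture's); shutting the jaw then pushes it home and squares it.
- slide_jaw (a joint): Sliding jaw, m: 0 fully open, grows as it closes towards the fixture's +x; end 0.026. Its face is at fixture x = -43 mm + value: shut on the 46 mm block, itself against the fixed jaw, at 0.020. Slides with about 3 N and stays where left. Starts partly open, 0.006 to 0.014.
- jaw_post (a point): Top centre of the sliding jaw's upright round handle post (16 mm diameter, black cap), 88 mm above the bench; free down to 26 mm above the bench, to be pinched from above. It lies 44 mm behind the jaw's face, at fixture x = -87 mm + joint value, y = 0, and moves with the jaw.
- block: Loose aluminium block, 46 x 46 mm, 80 mm tall, about 0.4 kg. Origin at the centre of its underside, z up. Bore in its own -y side; a blue line on top runs to that side. It starts on the seat with that side towards the sliding jaw, so it needs +90 degrees (counter-clockwise from above). Grip it over 45 mm above the bench, clear of jaws and guide; raise it 45 mm or more to turn it.
- bore (a point): Centre of the bore's mouth in the block's -y side, 20 mm above the block's underside; axes as the block's. The bore is 15 mm in diameter and runs 30 mm into the block along its +y.
- pin_tip (a point): Tip of the 10 mm steel gauge pin, 30 mm above the bench, pointing to the fixture's +y; axes as the fixture's. With the lever up it is at fixture y = -33 mm, 10 mm from a centred block; it advances 45 mm per rad of the lever.
- lever (a joint): Red spring lever, rad: 0 up at rest, grows as its pad is pressed down, stop at 0.70. The green band is 0.42 to 0.58, its middle 0.50. The spring needs about 3 N on the pad to start and about 8 N at 0.50; let go, the lever returns to 0.
- lever_pad (a point): Centre of the top face of the lever's red pad (34 x 36 mm, 12 mm thick), to be pressed from above. The arm is 90 mm from hinge to pad centre; hinge axis along fixture x, at fixture y = -92 mm, z = 66 mm. The arm points to fixture -y, 0.25 rad above level at rest (pad top 94 mm over the bench), 0.25 rad below level at 0.50 (pad top 50 mm).
- red_marker: Bystander: red and black marker pen, 18 x 130 x 18 mm, lying on the bench beyond the fixture. Origin at the centre of its underside.
- hex_keys: Bystander: red and black folding hex key set, 24 x 72 x 19 mm, lying beyond the fixture. Origin at the centre of its underside.
- tin: Bystander: brown round tin with a pale lid, 76 mm diameter, 64 mm tall, on the fixture's +y side. Origin at the centre of its underside.
Things that resemble listed ones, but are neither listed nor needed, are in the scene too. There is more than one size of the block; the job needs the smallest.

How it is judged (in metres and radians):
On the way, in this order (a step that is already met when the one before it is completed fails the run):
1. the block stands turned on the fixture's base between the jaws, bored side to the pin, and is let go (y of bore in the frame of fixture below -0.012 m and angle between the y axis of block and the y axis of fixture, either way round below 0.3 rad and height (world z) of block below 0.014 m and angle between block's own z axis and vertical below 0.06 rad and contact force between the fingers and block below 0.3 N), for 0.1 s.
2. the jaw is slid shut on the block (value of joint slide_jaw between 0.0182 and 0.0215 m and y of bore in the frame of fixture below -0.012 m), for 0.1 s.
At the end, for the whole second after the job is handed in: The fingers keep the lever pressed (over 2 N) between 0.42 and 0.58 rad, in the green band; the pin tip is at least 3 mm inside the block's bore; the block stands upright on the base, square to the fixture within 0.08 rad, at rest, with the jaw shut on it (joint 0.0182 to 0.0215) (value of joint lever between 0.42 and 0.58 rad and contact force between the fingers and lever above 2 N and y of pin_tip in the frame of bore above 0.003 m and x of pin_tip in the frame of bore between -0.005 and 0.005 m and z of pin_tip in the frame of bore between -0.005 and 0.005 m and value of joint slide_jaw between 0.0182 and 0.0215 m and angle between the y axis of block and the y axis of fixture, either way round below 0.08 rad and height (world z) of block below 0.013 m and angle between block's own z axis and vertical below 0.06 rad and linear speed of block below 0.02 m/s); the arm keeps its last pose, push and grip.
It fails at once if a bystander (marker, hex keys, round tin) is shifted by more than 25 mm (distance of any of red_marker, hex_keys, tin from where it was at the start of the episode above 0.025 m).
It also fails if it takes over 54 s, if anything falls off the work surface, if the arm or the gripper's body presses on something with over 40 N, if the wrist force passes 120 N, or if a joint passes its speed limit or range.

## Working session

There is one attempt and no reset: what is moved stays moved. The work goes in short steps, Python scripts to look and compute and a tool call to move; the robot and the scene stay as the last step left them, time stands still between calls to the robot, and variables do not carry over. Pictures are saved under pics/ and viewed, at most 10 in all, crops included, and the job is handed in when it is done.

Besides the shell and the picture viewer there is one more tool, called after "Emit:" by a JSON object that holds its "name" and its "arguments", one argument or row to a line. play_rows: Moves the arm, as the interface text tells. Its arguments: {"type":"object","properties":{"increments":{"type":"array"},"squeeze":{"type":"number"}},"required":["increments"]}

```bash
mkdir -p pics; cat > h.py <<'E'
import numpy as np, cv2
from cell import robot
def cal(n):
    c=robot.get_calibration(n); R=np.array(c["R"]);t=np.array(c["t"]).ravel()
    f=210/np.tan(np.radians(c["fov_y"])/2)
    K=np.array([[f,0,c["cx"]],[0,f,c["cy"]],[0,0,1]]); return K,np.array([c["k1"],0,0,0.]),R,t
def ray(n,u,v):
    K,d,R,t=cal(n); p=cv2.undistortPoints(np.array([[[u,v]]],float),K,d)[0,0]
    return -R.T@t, R.T@np.array([p[0],p[1],1])
def onz(n,u,v,z):
    o,d=ray(n,u,v); return o+d*(z-o[2])/d[2]
def proj(n,X):
    K,d,R,t=cal(n); return cv2.projectPoints(np.array(X,float).reshape(-1,1,3),cv2.Rodrigues(R)[0],t,K,d)[0][:,0]
E
python3 - <<'E'
from h import *
for n in("scene","top"):
    im=robot.camera(n); cv2.imwrite(f"pics/{n}0.png",im); K,d,R,t=cal(n); print(n,K[0,0],d[0],-R.T@t,R[2])
print(robot.get_obs())
E
```

```text
scene 407.0808678771768 -0.05613172399907443 [  68.72704486 -286.09186797  625.79695166] [ 0.56773951  0.5839647  -0.58022158]
top 389.5848985806302 -0.09694695034672114 [516.24123876 239.91071077 954.44373782] [ 0.08237275 -0.0218089  -0.99636294]
{'t': 0.1, 'q': array([ 6.47912710e+01,  1.87287389e+01, -1.10835390e+01,  6.02743557e+01,
        1.39647592e-04,  8.23111558e+01]), 'joint_vel': array([ 0.04975628, -0.0379459 ,  0.1902581 ,  0.03673341,  0.02913922,
        0.01286602]), 'joint_torque': array([ 5.84452537e-04, -4.44240439e+01,  2.63037407e+01,  7.89261918e-03,
       -9.44559520e-05,  1.46815381e-05]), 'eef_pos': array([165.34421259, 524.04073366, 230.5905994 ]), 'tcp_rot': array([-1.79914164e+02, -1.17293675e-02,  1.62480106e+02]), 'force': array([-0.08111781,  0.39342927, -0.19372555]), 'moment': array([ 0.0283647 , -0.01395473,  0.0196285 ]), 'finger_force': 0.0, 'finger_gap': 85.39064345584225}
```

View pics/scene0.png

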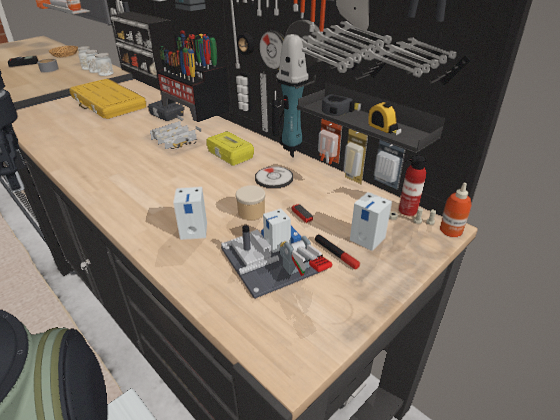

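View pics/top0.png

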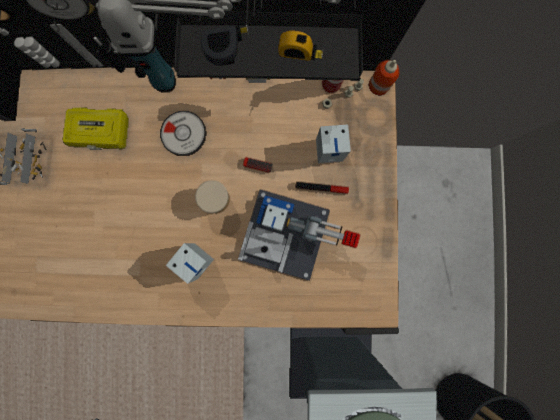

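The three blue-and-white blocks that could be mistaken for each other are at top (275,216), in the fixture and the smallest, and the larger decoys at (188,263) and (333,145). In the scene view they are at (277,230), (190,212) and (371,220). I choose the one in the fixture. The black post is at top (264,249) and the red pad at (351,239). I'll check this in a close crop.

```bash
python3 - <<'E'
from h import *
a=cv2.imread("pics/top0.png")[180:290,225:375]; b=cv2.imread("pics/scene0.png")[195:300,215:345]
a=cv2.resize(a,(750,550),interpolation=cv2.INTER_CUBIC)
cv2.imwrite("pics/c1.png",a); 
im=cv2.imread("pics/top0.png"); hsv=cv2.cvtColor(im,cv2.COLOR_BGR2HSV)
def comps(m,mn=15):
    n,l,s,c=cv2.connectedComponentsWithStats(m.astype(np.uint8))
    return [(s[i].tolist(),c[i].round(1).tolist()) for i in range(1,n) if s[i][4]>=mn]
R=np.zeros(im.shape[:2],bool);R[180:290,225:375]=1
H,S,V=hsv[...,0],hsv[...,1],hsv[...,2]
print("blue",comps(R&(H>95)&(H<130)&(S>120)&(V>60)))
print("red",comps(R&((H<6)|(H>172))&(S>150)&(V>60)))
for u,v,z in[(275,216,90),(351,239,94),(264,249,88),(311,230,81)]: print(onz("top",u,v,z).round(1))
E
```

```text
blue [([257, 196, 37, 27, 290], [273.8, 205.6])]
red [([330, 186, 19, 7, 112], [339.3, 189.0]), ([342, 231, 18, 17, 219], [350.5, 238.7])]
[573.9 246.7  90. ]
[524.7  77.5  94. ]
[500.5 270.1  88. ]
[544.1 165.6  81. ]
```

View pics/c1.png

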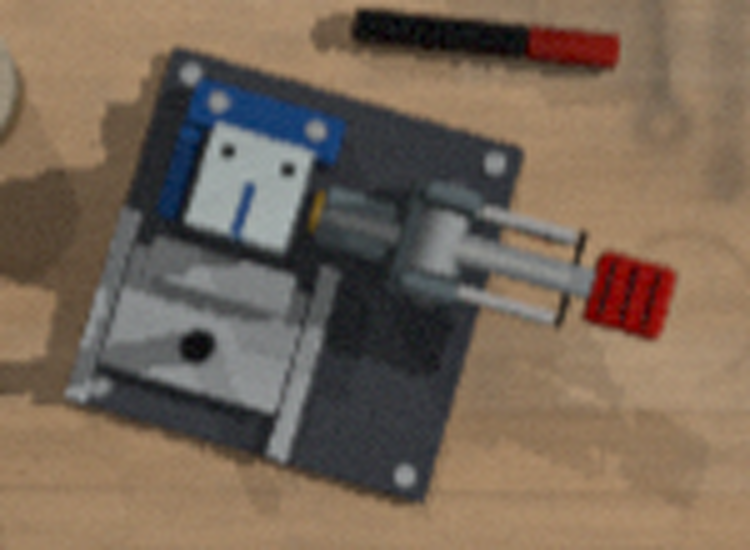

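The crop confirms it. It shows the smallest block on the seat, with its blue line pointing at the sliding jaw. Plate corners in the crop are near (178,48), (522,148), (423,500) and (68,402). The post cap is at (198,345), the brass nose at (317,210) and the red pad at (630,295).

```bash
python3 - <<'E'
from h import *
from scipy.optimize import least_squares
px=lambda u,v:((u+.5)/5-.5+225,(v+.5)/5-.5+180)
obs=[((60,55,10),(178,48)),((60,-125,10),(522,148)),((-120,-125,10),(423,500)),((-120,55,10),(68,402))]
W=np.array([onz("top",*px(*o),l[2])[:2] for l,o in obs]);L=np.array([l[:2] for l,_ in obs],float)
print([np.linalg.norm(W[i]-W[i-1]).round(1) for i in range(4)])
def T(p,l): c,s=np.cos(p[2]),np.sin(p[2]); l=np.asarray(l,float); return l@np.array([[c,s],[-s,c]])+p[:2]
f=least_squares(lambda p:(T(p,L)-W).ravel(),[570,245,0]); p=f.x
print("fix",p[:2].round(1),np.degrees(p[2]).round(2),f.fun.round(1))
np.save("fix.npy",p)
loc=lambda w:((np.asarray(w)[:2]-p[:2])@np.array([[np.cos(p[2]),-np.sin(p[2])],[np.sin(p[2]),np.cos(p[2])]])).round(1)
im=cv2.imread("pics/top0.png"); V=im.min(2)
for th in(130,150,170):
  m=np.zeros_like(V);m[200:235,255:295]=(V>th)[200:235,255:295]
  n,l,s,c=cv2.connectedComponentsWithStats(m); i=1+np.argmax(s[1:,4]); 
  h=cv2.convexHull(cv2.findNonZero((l==i).astype(np.uint8))); r=cv2.minAreaRect(h)
  b=cv2.boxPoints(r); w=np.array([onz("top",*q,90)[:2] for q in b]); print(th,s[i],"block",loc(w.mean(0)),[np.linalg.norm(w[k]-w[k-1]).round(1) for k in range(4)],r[2])
for n,o,z in[("post",(198,345),88),("pad",(630,295),94),("nose",(317,210),35)]: print(n,loc(onz("top",*px(*o),z)))
# scene checks
im=cv2.imread("pics/scene0.png"); hsv=cv2.cvtColor(im,cv2.COLOR_BGR2HSV);H,S,Vv=cv2.split(hsv)
print("pred scene: post",proj("scene",[*T(p,[-78,0]),88]),"blocktop",proj("scene",[[*T(p,q),90] for q in[(23,23),(23,-23),(-23,-23),(-23,23)]]).round(),"pad",proj("scene",[*T(p,[0,-179]),94]),"plate",proj("scene",[[*T(p,q),10] for q in L]).round())
b=cv2.resize(im[185:305,210:340],(780,720))[:600]
c=cv2.resize(im[200:300,215:340],(750,600),interpolation=cv2.INTER_CUBIC);cv2.imwrite("pics/c2.png",c)
E
```

```text
[np.float64(179.6), np.float64(175.0), np.float64(177.2), np.float64(177.4)]
fix [573.4 250.1] -15.46 [ 1.5  2.7  0.3 -2.1 -2.4 -1.3  0.5  0.6]
130 [263 205  24  24 347] block [-0.7 -2.6] [np.float64(44.9), np.float64(44.2), np.float64(45.0), np.float64(44.2)] 17.10272979736328
150 [263 206  24  23 297] block [-0.7 -2.9] [np.float64(42.6), np.float64(41.7), np.float64(42.7), np.float64(41.7)] 17.10272979736328Traceback (most recent call last):
  File "<stdin>", line 15, in <module>
    return _wrapfunc(a, 'argmax', axis=axis, out=out, **kwds)
    return bound(*args, **kwds)
ValueError: attempt to get argmax of an empty sequence
```

```bash
cat >> h.py <<'E'
def T(p,l): c,s=np.cos(p[2]),np.sin(p[2]); l=np.asarray(l,float); return l@np.array([[c,s],[-s,c]])+p[:2]
def loc(p,w): return ((np.asarray(w)[...,:2]-p[:2])@np.array([[np.cos(p[2]),-np.sin(p[2])],[np.sin(p[2]),np.cos(p[2])]])).round(1)
E
python3 - <<'E'
from h import *
p=np.load("fix.npy")
px=lambda u,v:((u+.5)/5-.5+225,(v+.5)/5-.5+180)
for n,o,z in[("post",(198,345),88),("pad",(630,295),94),("nose",(317,210),35)]: print(n,loc(p,onz("top",*px(*o),z)))
im=cv2.imread("pics/scene0.png")
L=[(60,55),(60,-125),(-120,-125),(-120,55)]
g=lambda X:proj("scene",X).round(1).tolist()
for k,X in dict(post=[*T(p,[-78,0]),88],block=[[*T(p,q),90] for q in[(23,23),(23,-23),(-23,-23),(-23,23)]],pad=[*T(p,[0,-179]),94],plate=[[*T(p,q),10] for q in L]).items():print(k,((np.array(g(X))-[215,200]+.5)*6-.5).round())
c=cv2.resize(im[200:300,215:340],(750,600),interpolation=cv2.INTER_CUBIC);cv2.imwrite("pics/c2.png",c)
E
```

```text
post [-74.6  -0.4]
pad [  -0.3 -178.3]
nose [  0.7 -35. ]
post [[174. 161.]]
block [[388.  46.]
 [448. 108.]
 [338. 145.]
 [281.  80.]]
pad [[629. 371.]]
plate [[430. 140.]
 [673. 399.]
 [229. 579.]
 [ 28. 277.]]
```

View pics/c2.png

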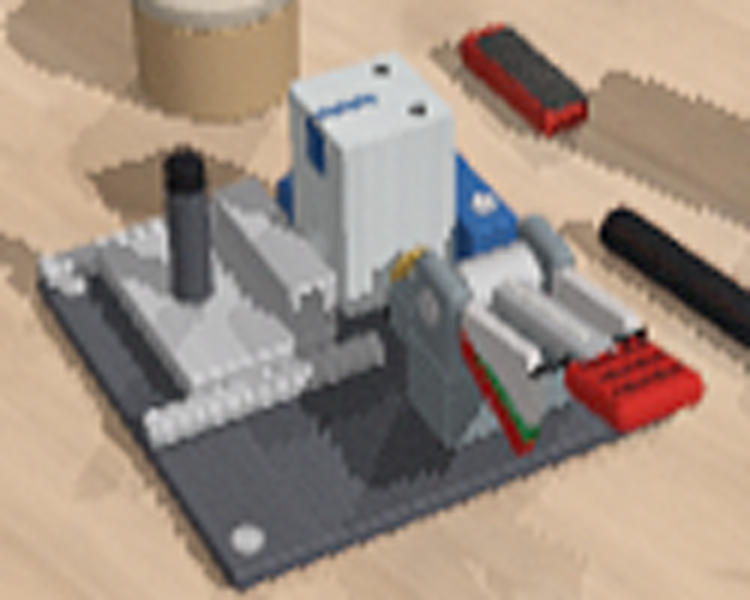

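The second view agrees to within about 1 px (roughly 2 mm). The block's top corners are at crop (388,52), (452,95), (343,148) and (292,95), the post cap is at (185,165) and the pad at (635,375). The jaw is at about 0.012. My plan is to open the jaw first, by pinching the post along fixture y.

```bash
python3 - <<'E'
from h import *
from scipy.optimize import least_squares
px=lambda u,v:((u+.5)/5-.5+225,(v+.5)/5-.5+180)
O=[((60,55,10),(178,48)),((60,-125,10),(522,148)),((-120,-125,10),(423,500)),((-120,55,10),(68,402)),((23,23,90),(214,120)),((23,-23,90),(320,152)),((-23,-23,90),(292,255)),((-23,23,90),(183,222)),((0,-179.7,94),(630,295)),((-75,0,88),(198,345))]
S=[((-120,-125,10),(238,588)),((-120,55,10),(35,283)),((23,23,90),(388,52)),((23,-23,90),(452,95)),((-23,-23,90),(343,148)),((-23,23,90),(292,95))]
L,W=[],[]
for l,o in O: L.append(l[:2]);W.append(onz("top",*px(*o),l[2])[:2])
n=len(L)
for l,o in S: L.append(l[:2]);W.append(onz("scene",(o[0]+.5)/6-.5+215,(o[1]+.5)/6-.5+200,l[2])[:2])
L=np.array(L,float);W=np.array(W)
for nm,s in[("top",slice(0,n)),("scene",slice(n,None)),("topblk",slice(4,9)),("all",slice(None))]:
  f=least_squares(lambda p:(T(p,L[s])-W[s]).ravel(),[573,250,-.27],loss="soft_l1");p=f.x
  print(nm,p[:2].round(1),np.degrees(p[2]).round(2))
print((loc(p,W)-L).round(1).tolist())
np.save("fix.npy",p)
for k,q in dict(post=(-75,0),seat=(0,0),place=(-8,0),pad=(0,-179)).items(): print(k,T(p,q).round(1))
print("ux",np.cos(p[2]),np.sin(p[2]))
E
```

```text
top [572.7 248.9] -15.59
scene [572.5 247.1] -14.66
topblk [571.9 247.7] -15.11
all [572.7 248. ] -15.29
[[-0.5, -0.9], [-1.1, 4.1], [1.7, 4.5], [-0.1, 1.9], [0.4, 0.1], [-0.2, -3.3], [-1.7, -3.9], [-1.0, 0.6], [-0.7, 3.7], [0.5, 2.1], [0.5, -2.4], [1.2, -2.3], [-1.8, -1.2], [5.5, 8.6], [0.8, -0.1], [-0.4, -8.0]]
post [500.3 267.7]
seat [572.7 248. ]
place [564.9 250.1]
pad [525.5  75.3]
ux 0.9646211258383535 -0.26364006445596894
```

Emit:
{"name": "play_rows", "arguments": {
  "increments": [
    [-1,[0.12,-0.0916,0],0.0122],
    [-1,[0.12,-0.0916,0],0],
    [-1,[0.12,-0.0916,0],0],
    [-1,[0.12,-0.0916,0],0],
    [-1,[0.12,-0.0916,0],0],
    [-1,[0.12,-0.0916,0],0],
    [-1,[0.12,-0.0916,0],0],
    [-1,[0.12,-0.0916,0],0],
    [-1,[0.12,-0.0916,0],0],
    [-1,[0.12,-0.0916,0],0],
    [-1,[0.12,-0.0916,0],0],
    [-1,[0.12,-0.0916,0],0],
    [-1,[0.12,-0.0916,0],0],
    [-1,[0.12,-0.0916,0],0],
    [-1,[0,0,-0.1],0],
    [-1,[0,0,-0.1],0],
    [-1,[0,0,-0.1],0],
    [-1,[0,0,-0.1],0],
    [-1,[0,0,0],0],
    [-1,[0,0,0],0]
  ],
  "squeeze": 40
}}

```text
t: 2.1
eef_pos: [501.2, 267.9, 151.2]
tcp_rot: [-180.0, -0.1, 164.7]
force: [0.6, -0.7, 0.7]
finger_gap: 85.5
finger_force: 0.0
```

Emit:
{"name": "play_rows", "arguments": {
  "increments": [
    [-1,[0,0,-0.12],0],
    [-1,[0,0,-0.12],0],
    [-1,[0,0,-0.12],0],
    [-1,[0,0,-0.105],0],
    [-1,[0,0,0],0],
    [1,[0,0,0],0],
    [1,[0,0,0],0],
    [1,[0,0,0],0],
    [1,[0,0,0],0],
    [1,[0,0,0],0],
    [1,[0,0,0],0],
    [1,[0,0,0],0],
    [1,[0,0,0],0]
  ]
}}

```text
t: 3.4
eef_pos: [502.5, 269.5, 59.3]
tcp_rot: [179.8, 0.1, 164.7]
force: [0.1, 5.7, 5.9]
finger_gap: 13.8
finger_force: 39.5
```

Emit:
{"name": "play_rows", "arguments": {
  "increments": [
    [1,[-0.0096,0.0026,0],0],
    [1,[-0.0096,0.0026,0],0],
    [1,[-0.0096,0.0026,0],0],
    [1,[-0.0096,0.0026,0],0],
    [1,[-0.0096,0.0026,0],0],
    [1,[-0.0096,0.0026,0],0],
    [1,[-0.0096,0.0026,0],0],
    [1,[0,0,0],0],
    [1,[0,0,0],0]
  ]
}}

```text
t: 4.3
eef_pos: [492.2, 272.4, 59.3]
tcp_rot: [179.8, 0.4, 164.6]
force: [7.9, 2.1, -1.8]
finger_gap: 14.3
finger_force: 39.4
```

Emit:
{"name": "play_rows", "arguments": {
  "increments": [
    [1,[-0.0096,0.0026,0],0],
    [1,[-0.0096,0.0026,0],0],
    [1,[0,0,0],0],
    [1,[0,0,0],0]
  ]
}}

```text
t: 4.7
eef_pos: [492.2, 272.4, 59.4]
tcp_rot: [179.9, 0.8, 164.6]
force: [17.7, -0.3, -10.6]
finger_gap: 14.1
finger_force: 39.5
```

Emit:
{"name": "play_rows", "arguments": {
  "increments": [
    [-1,[0.016,-0.004,0],0],
    [-1,[0,0,0],0],
    [-1,[0,0,0],0],
    [-1,[0,0,0],0],
    [-1,[0,0,0],0],
    [-1,[0,0,0.12],0],
    [-1,[0,0,0.12],0],
    [-1,[0,0,0.12],0],
    [-1,[0,0,0.12],0],
    [-1,[0,0,0.1],0],
    [-1,[0.107,-0.028,0],0],
    [-1,[0.107,-0.028,0],0],
    [-1,[0.107,-0.028,0],0],
    [-1,[0.107,-0.028,0],0],
    [-1,[0,0,0],0],
    [-1,[0,0,0],0]
  ]
}}

```text
t: 6.3
eef_pos: [572.6, 249.3, 173.8]
tcp_rot: [-180.0, -0.1, 164.7]
force: [-0.1, 1.0, -0.1]
finger_gap: 85.1
finger_force: 0.0
```

```bash
python3 - <<'E'
from h import *
im=robot.camera("scene"); cv2.imwrite("pics/s1.png",im)
cv2.imwrite("pics/c3.png",cv2.resize(im[170:300,205:345],(700,600),interpolation=cv2.INTER_CUBIC))
print(robot.get_obs()["eef_pos"])
E
```

```text
[572.02959381 249.54596881 173.90137657]
```

View pics/c3.png

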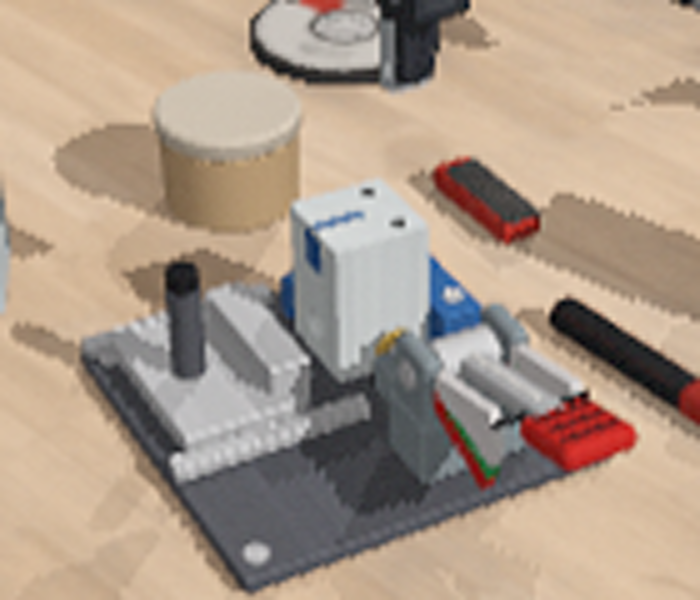

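The jaw now stands open. The post is at crop (185,270), the block is upright and undisturbed at (360,290), and nothing else has moved. Next I grip the block.

Emit:
{"name": "play_rows", "arguments": {
  "increments": [
    [-1,[0,0,-0.124],0],
    [-1,[0,0,-0.124],0],
    [-1,[0,0,-0.124],0],
    [-1,[0,0,-0.124],0],
    [-1,[0,0,-0.062],0],
    [-1,[0,0,-0.062],0],
    [-1,[0,0,0],0],
    [1,[0,0,0],0],
    [1,[0,0,0],0],
    [1,[0,0,0],0],
    [1,[0,0,0],0],
    [1,[0,0,0],0],
    [1,[0,0,0],0],
    [1,[0,0,0],0]
  ],
  "squeeze": 50
}}

```text
t: 7.75
eef_pos: [573.8, 248.8, 51.6]
tcp_rot: [-180.0, 0.1, 164.6]
force: [-1.1, -3.4, 6.5]
finger_gap: 45.2
finger_force: 55.6
```

Emit:
{"name": "play_rows", "arguments": {
  "increments": [
    [1,[0,0,0.05],0],
    [1,[0,0,0.1],0],
    [1,[0,0,0.1],0],
    [1,[0,0,0.05],0],
    [1,[0,0,0],0],
    [1,[0,0,0],0.04],
    [1,[0,0,0],0.04],
    [1,[0,0,0],0.04],
    [1,[0,0,0],0.04],
    [1,[0,0,0],0.04],
    [1,[0,0,0],0.04],
    [1,[0,0,0],0.04],
    [1,[0,0,0],0.04],
    [1,[0,0,0],0.04],
    [1,[0,0,0],0.04],
    [1,[0,0,0],0.04],
    [1,[0,0,0],0.04],
    [1,[0,0,0],0.02],
    [1,[0,0,0],0],
    [1,[0,0,0],0]
  ]
}}

```text
t: 9.75
eef_pos: [572.4, 249.4, 109.3]
tcp_rot: [179.9, -0.0, -105.4]
force: [-0.2, -0.3, -4.6]
finger_gap: 45.4
finger_force: 54.9
```

```bash
python3 - <<'E'
from h import *
im=robot.camera("top"); cv2.imwrite("pics/t2.png",im)
a=cv2.resize(im[180:290,225:375],(375,275),interpolation=cv2.INTER_CUBIC)
s=robot.camera("scene"); b=cv2.resize(s[130:300,205:345],(412,500),interpolation=cv2.INTER_CUBIC)
c=np.zeros((500,790,3),np.uint8);c[:275,:375]=a;c[:,376:788]=b
cv2.imwrite("pics/c4.png",c); o=robot.get_obs();print(o["eef_pos"],o["tcp_rot"])
E
```

```text
[572.75926132 249.43088488 109.74146669] [ 1.79956400e+02 -2.22793520e-02 -1.05376929e+02]
```

View pics/c4.png

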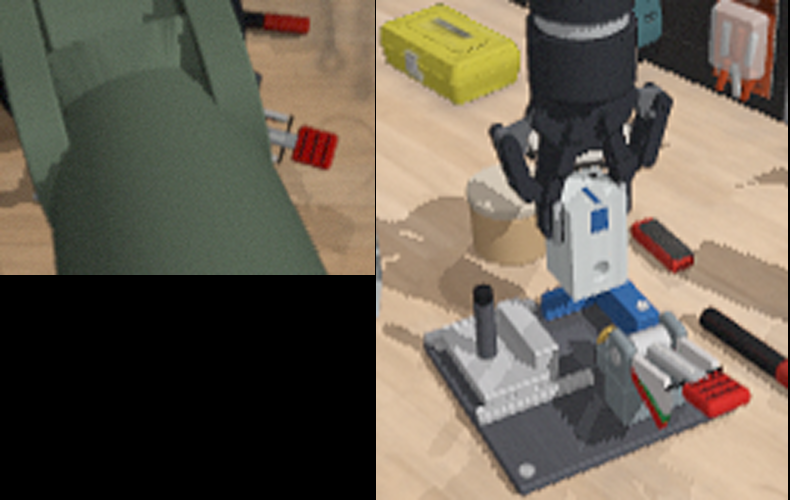

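The right panel shows the block lifted and turned, with the bore at (601,267) and the blue line towards the gauge pin side. It is upright and clear of the fixture. I'll set it down 8 mm short of the fixed jaw.

Emit:
{"name": "play_rows", "arguments": {
  "increments": [
    [1,[-0.0386,0.0105,0],0],
    [1,[0,0,0],0],
    [1,[0,0,-0.05],0],
    [1,[0,0,-0.05],0],
    [1,[0,0,-0.05],0],
    [1,[0,0,-0.05],0],
    [1,[0,0,-0.05],0],
    [1,[0,0,-0.025],0],
    [1,[0,0,-0.01],0],
    [1,[0,0,0],0],
    [1,[0,0,0],0]
  ]
}}

```text
t: 10.95
eef_pos: [565.8, 251.7, 53.7]
tcp_rot: [-180.0, 0.0, -105.3]
force: [0.3, -0.2, -4.1]
finger_gap: 45.4
finger_force: 54.8
```

Emit:
{"name": "play_rows", "arguments": {
  "increments": [
    [1,[0,0,-0.008],0],
    [1,[0,0,0],0],
    [1,[0,0,0],0]
  ]
}}

```text
t: 11.25
eef_pos: [565.5, 251.6, 51.9]
tcp_rot: [-180.0, 0.0, -105.3]
force: [-0.9, 0.4, -5.9]
finger_gap: 45.2
finger_force: 54.8
```

Emit:
{"name": "play_rows", "arguments": {
  "increments": [
    [1,[0,0,-0.005],0],
    [1,[0,0,0],0],
    [1,[0,0,0],0]
  ]
}}

```text
t: 11.55
eef_pos: [565.6, 251.7, 51.5]
tcp_rot: [-180.0, 0.0, -105.3]
force: [-2.8, -0.8, 5.1]
finger_gap: 45.8
finger_force: 54.9
```

Emit:
{"name": "play_rows", "arguments": {
  "increments": [
    [-1,[0,0,0],0],
    [-1,[0,0,0],0],
    [-1,[0,0,0],0],
    [-1,[0,0,0],0],
    [-1,[0,0,0],0],
    [-1,[0,0,0.1],0],
    [-1,[0,0,0.12],0],
    [-1,[0,0,0.12],0],
    [-1,[0,0,0.12],0],
    [-1,[0,0,0.1],0],
    [-1,[0,0,0],0]
  ]
}}

```text
t: 12.65
eef_pos: [567.5, 252.3, 165.9]
tcp_rot: [-179.7, 0.2, -105.3]
force: [0.1, -0.2, -0.7]
finger_gap: 85.4
finger_force: 0.0
```

```bash
python3 - <<'E'
from h import *
im=robot.camera("scene"); cv2.imwrite("pics/s3.png",im)
cv2.imwrite("pics/c5.png",cv2.resize(im[170:300,205:345],(700,600),interpolation=cv2.INTER_CUBIC))
print(robot.get_obs()["eef_pos"])
p=np.array([572.8,249,np.radians(-15.3)]);np.save("fix.npy",p)
for k,q,z in[("blk",(-8-23,-23),90),("blk",(-8+23,-23),90),("blk",(-8+23,23),90),("blk",(-31,23),90),("post",(-87,0),88)]:
  u=proj("scene",[*T(p,q),z])[0]; print(k,((u-[205,170]+.5)*[5,600/130]-.5).round())
E
```

```text
[566.45585241 251.96838223 163.98469643]
blk [316. 257.]
blk [409. 228.]
blk [359. 180.]
blk [269. 206.]
post [177. 270.]
```

View pics/c5.png

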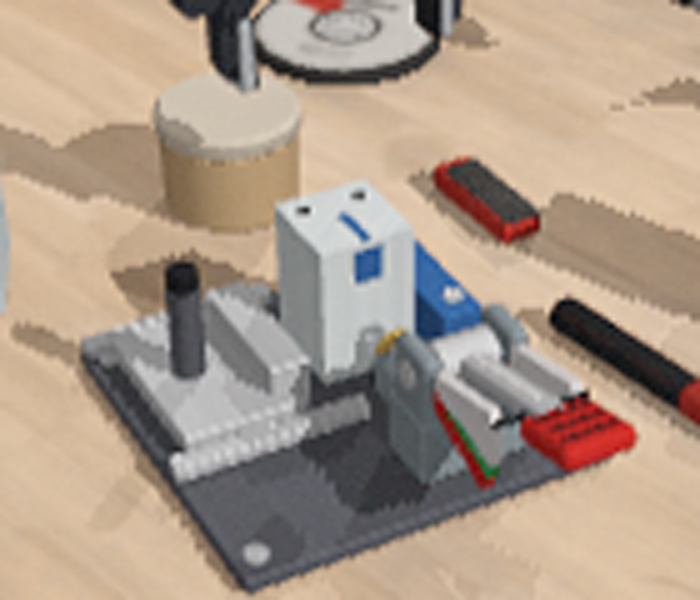

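The block stands upright between the jaws and is let go, with the bore side towards the brass nose (bore at crop (372,345), blue patch at (368,263)). The jaw is still open, with the post at (183,270). Next I shut the jaw.

Emit:
{"name": "play_rows", "arguments": {
  "increments": [
    [-1,[-0.0292,0.0079,0],-0.04],
    [-1,[-0.0292,0.0079,0],-0.04],
    [-1,[-0.0292,0.0079,0],-0.04],
    [-1,[-0.0292,0.0079,0],-0.04],
    [-1,[-0.0292,0.0079,0],-0.04],
    [-1,[-0.0292,0.0079,0],-0.04],
    [-1,[-0.0292,0.0079,0],-0.04],
    [-1,[-0.0292,0.0079,0],-0.04],
    [-1,[-0.0292,0.0079,0],-0.04],
    [-1,[-0.0292,0.0079,0],-0.04],
    [-1,[-0.0292,0.0079,0],-0.04],
    [-1,[-0.0292,0.0079,0],-0.04],
    [-1,[-0.0292,0.0079,0],-0.02],
    [-1,[0,0,0],0],
    [-1,[0,0,0],0]
  ],
  "squeeze": 60
}}

```text
t: 14.2
eef_pos: [489.0, 271.9, 161.7]
tcp_rot: [-179.9, -0.1, 164.8]
force: [-0.4, -0.4, 0.0]
finger_gap: 85.1
finger_force: 0.0
```

Emit:
{"name": "play_rows", "arguments": {
  "increments": [
    [-1,[0,0,-0.12],0],
    [-1,[0,0,-0.12],0],
    [-1,[0,0,-0.12],0],
    [-1,[0,0,-0.12],0],
    [-1,[0,0,-0.05],0],
    [-1,[0,0,0],0],
    [1,[0,0,0],0],
    [1,[0,0,0],0],
    [1,[0,0,0],0],
    [1,[0,0,0],0],
    [1,[0,0,0],0],
    [1,[0,0,0],0],
    [1,[0,0,0],0],
    [1,[0,0,0],0]
  ]
}}

```text
t: 15.6
eef_pos: [490.1, 273.0, 57.5]
tcp_rot: [179.9, 0.0, 164.7]
force: [-0.1, 2.9, 4.9]
finger_gap: 13.7
finger_force: 58.8
```

Emit:
{"name": "play_rows", "arguments": {
  "increments": [
    [1,[0.0096,-0.0026,0],0],
    [1,[0.0096,-0.0026,0],0],
    [1,[0.0096,-0.0026,0],0],
    [1,[0.0096,-0.0026,0],0],
    [1,[0.0096,-0.0026,0],0],
    [1,[0.0096,-0.0026,0],0],
    [1,[0.0096,-0.0026,0],0],
    [1,[0.0096,-0.0026,0],0],
    [1,[0.0096,-0.0026,0],0],
    [1,[0,0,0],0],
    [1,[0,0,0],0]
  ]
}}

```text
t: 16.7
eef_pos: [505.3, 268.7, 57.5]
tcp_rot: [179.9, -0.2, 164.7]
force: [-6.4, 3.4, 9.9]
finger_gap: 13.8
finger_force: 59.5
```

Emit:
{"name": "play_rows", "arguments": {
  "increments": [
    [1,[0.0096,-0.0026,0],0],
    [1,[0,0,0],0],
    [1,[0,0,0],0]
  ]
}}

```text
t: 17.0
eef_pos: [507.1, 268.2, 57.5]
tcp_rot: [179.9, -0.2, 164.7]
force: [-6.5, 3.3, 10.0]
finger_gap: 14.0
finger_force: 59.5
```

Emit:
{"name": "play_rows", "arguments": {
  "increments": [
    [1,[0.0096,-0.0026,0],0],
    [1,[0,0,0],0],
    [1,[0,0,0],0]
  ]
}}

```text
t: 17.3
eef_pos: [509.0, 267.7, 57.5]
tcp_rot: [179.9, -0.2, 164.7]
force: [-6.6, 3.3, 11.5]
finger_gap: 13.8
finger_force: 59.5
```

Emit:
{"name": "play_rows", "arguments": {
  "increments": [
    [1,[0.0096,-0.0026,0],0],
    [1,[0,0,0],0],
    [1,[0,0,0],0]
  ]
}}

```text
t: 17.6
eef_pos: [509.2, 267.6, 57.5]
tcp_rot: [179.9, -0.4, 164.8]
force: [-11.1, 4.4, 14.9]
finger_gap: 13.8
finger_force: 59.9
```

Emit:
{"name": "play_rows", "arguments": {
  "increments": [
    [1,[0.0096,-0.0026,0],0],
    [1,[0.0096,-0.0026,0],0],
    [1,[0,0,0],0],
    [1,[0,0,0],0]
  ]
}}

```text
t: 18.0
eef_pos: [509.2, 267.6, 57.4]
tcp_rot: [179.9, -0.8, 164.9]
force: [-19.5, 8.0, 21.9]
finger_gap: 13.9
finger_force: 60.8
```

Emit:
{"name": "play_rows", "arguments": {
  "increments": [
    [1,[-0.01,0.0027,0],0],
    [1,[-0.01,0.0027,0],0],
    [-1,[0,0,0],0],
    [-1,[0,0,0],0],
    [-1,[0,0,0],0],
    [-1,[0,0,0],0],
    [-1,[0,0,0.08],0],
    [-1,[0,0,0.12],0],
    [-1,[0,0,0.12],0],
    [-1,[0,0,0.12],0],
    [-1,[0,0,0.08],0],
    [1,[0,0,0],0],
    [1,[0,0,0],0]
  ]
}}

```text
t: 19.3
eef_pos: [512.4, 265.7, 160.2]
tcp_rot: [-180.0, 0.0, 164.7]
force: [-0.1, 0.6, -0.7]
finger_gap: 59.2
finger_force: 0.0
```

```bash
python3 - <<'E'
from h import *
im=robot.camera("scene")
cv2.imwrite("pics/c6.png",cv2.resize(im[170:300,205:345],(700,600),interpolation=cv2.INTER_CUBIC))
o=robot.get_obs();print(o["eef_pos"],o["tcp_rot"])
p=np.load("fix.npy");u=proj("scene",[[*T(p,(0,-179.5)),94],[*T(p,(-67,0)),88]]);print((u-[205,170]+.5)*[5,600/130],T(p,(0,-179.5)))
E
```

```text
[511.85136096 265.55414721 159.60035528] [-1.79945501e+02 -6.31119815e-02  1.64659081e+02]
[[577.7248069  426.58263715]
 [218.9962505  257.39341589]] [525.43478753  75.86194339]
```

View pics/c6.png

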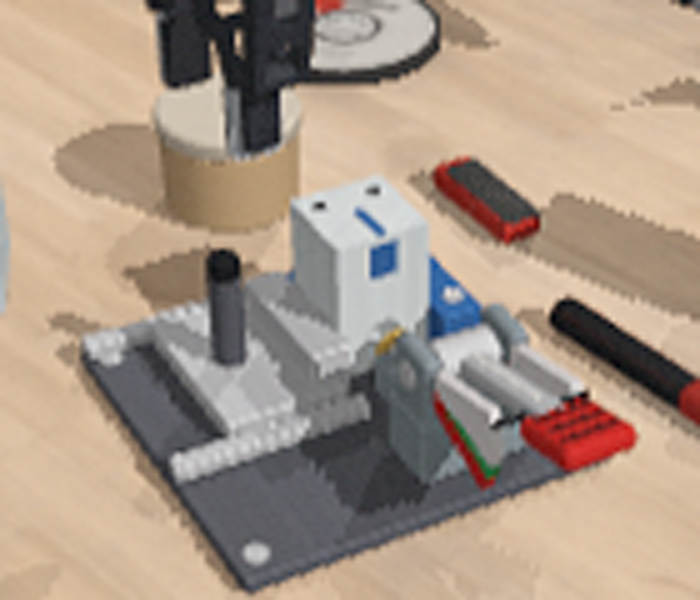

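The jaw is shut against the block, which is square to it (post at (223,258), jaw face touching the block near (345,350)). The pad's top centre is at about (578,422), as predicted. I'll move over the pad with the fingers shut.

Emit:
{"name": "play_rows", "arguments": {
  "increments": [
    [1,[0.0085,-0.1185,0],0],
    [1,[0.0085,-0.1185,0],0],
    [1,[0.0085,-0.1185,0],0],
    [1,[0.0085,-0.1185,0],0],
    [1,[0.0085,-0.1185,0],0],
    [1,[0.0085,-0.1185,0],0],
    [1,[0.0085,-0.1185,0],0],
    [1,[0.0085,-0.1185,0],0],
    [1,[0,0,0],0],
    [1,[0,0,-0.1],0],
    [1,[0,0,-0.1],0],
    [1,[0,0,-0.1],0],
    [1,[0,0,0],0],
    [1,[0,0,0],0]
  ]
}}

```text
t: 20.75
eef_pos: [525.2, 76.8, 100.1]
tcp_rot: [-180.0, -0.1, 164.7]
force: [0.4, -0.5, 0.3]
finger_gap: 0.1
finger_force: 0.0
```

Emit:
{"name": "play_rows", "arguments": {
  "increments": [
    [1,[0,0,-0.03],0],
    [1,[0,0,-0.03],0],
    [1,[0,0,-0.03],0],
    [1,[0,0,-0.03],0],
    [1,[0,0,-0.03],0],
    [1,[0,0,-0.03],0],
    [1,[0,0,-0.03],0],
    [1,[0,0,-0.02],0],
    [1,[0,0,0],0],
    [1,[0,0,0],0]
  ]
}}

```text
t: 21.75
eef_pos: [526.7, 76.0, 55.0]
tcp_rot: [-180.0, 0.1, 164.7]
force: [-0.7, -1.5, 7.8]
finger_gap: -0.1
finger_force: 3.9
```

Emit:
{"name": "play_rows", "arguments": {
  "increments": [
    [1,[0,0,-0.01],0],
    [1,[0,0,0],0],
    [1,[0,0,0],0],
    [1,[0,0,0],0]
  ]
}}

```text
t: 22.15
eef_pos: [526.8, 76.3, 53.2]
tcp_rot: [180.0, 0.1, 164.7]
force: [-0.4, -1.7, 8.4]
finger_gap: 0.1
finger_force: 4.0
```

```bash
python3 - <<'E'
from h import *
im=robot.camera("scene")
cv2.imwrite("pics/c7.png",cv2.resize(im[225:300,255:355],(800,600),interpolation=cv2.INTER_CUBIC))
o=robot.get_obs();print(o["eef_pos"],o["force"])
p=np.load("fix.npy")
for th in(.42,.5,.58):
  a=.25-th; print(th,[((u-[255,225]+.5)*8).round() for u in proj("scene",[[*T(p,(x,-92-90*np.cos(a)-18*np.cos(a)+6*np.sin(a))),66+108*np.sin(a)+6*np.cos(a)] for x in(-17,17)])])
E
```

```text
[526.71806622  76.26859266  53.23396133] [-0.01194911 -2.27460463  7.97103354]
0.42 [array([502., 496.]), array([619., 446.])]
0.5 [array([498., 518.]), array([613., 468.])]
0.58 [array([492., 537.]), array([606., 487.])]
```

View pics/c7.png

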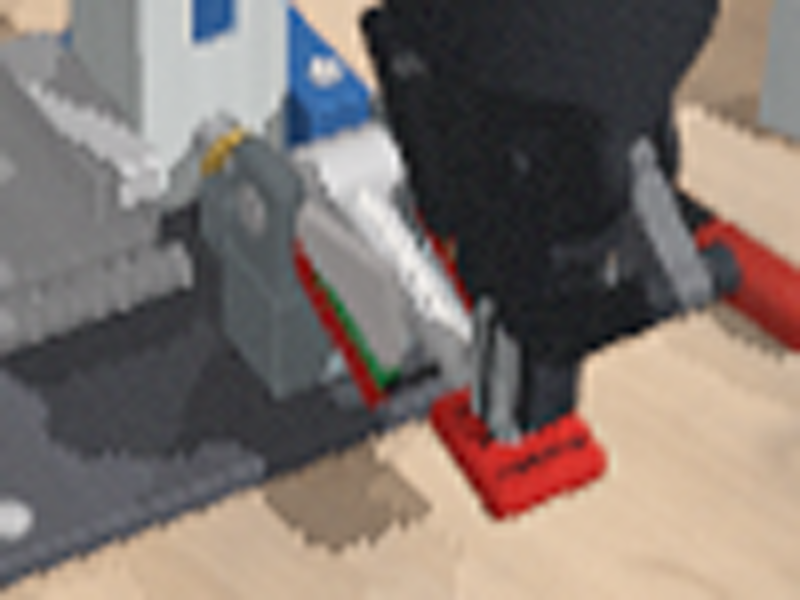

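```bash
python3 - <<'E'
from h import *
p=np.load("fix.npy")
for th in(0,.4,.45,.5,.55):
  a=.25-th; L=90+18; print(th,proj("scene",[[*T(p,(-17,-92-L*np.cos(a)-6*np.sin(a))),66+L*np.sin(a)-6*np.cos(a)]]).round(1))
E
```

```text
0 [[317.8 273.6]]
0.4 [[316.6 289.6]]
0.45 [[316.1 291. ]]
0.5 [[315.6 292.4]]
0.55 [[315.  293.6]]
```

The picture shows the fingers on the red pad, the pad's near bottom corner at (500,520), and the pointer at about (410,375) by the green strip. Three estimates put the lever inside the band: about 0.47 from the pad corner, 0.46–0.50 from the contact height, and 0.5 from the 8 N force. I'll go 1 mm lower to centre it, then hand in.

Emit:
{"name": "play_rows", "arguments": {
  "increments": [
    [1,[0,0,-0.005],0],
    [1,[0,0,0],0],
    [1,[0,0,0],0],
    [1,[0,0,0],0],
    [1,[0,0,0],0]
  ]
}}

```text
t: 22.7
eef_pos: [526.8, 76.4, 52.3]
tcp_rot: [180.0, 0.1, 164.7]
force: [-0.5, -1.9, 8.1]
finger_gap: 0.0
finger_force: 4.1
```

```bash
python3 -c "
from cell import robot
o=robot.get_obs();print(o['eef_pos'],o['force']);print(robot.hand_in())"
```

```text
[526.76305197  76.39444901  52.25185234] [-0.47578062 -1.88404334  8.09787825]
the job is handed in; nothing more can be done
None
```

The block is turned and held against the fixed jaw by the shut sliding jaw, and the lever is held at about 0.48 rad (estimated, inside the green band) with about 8 N. I handed the job in at about 22.7 s, but no verdict came back and I could not see the pin in the bore.

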